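Close the sample chamber: hook the cover, snap it down, clamp it

TASK

Close the sample chamber with the loose white cover: hook the cover's front tongue under the bar of the slot at the end of the chamber opposite the spring catch, let it lean there, then press its other end down until it snaps flat under the spring catch. Only then push the toggle clamp's upright handle over, fully down past its dead point, so that the pad holds the cover. Leave the other things on the bench where they are.

Things in the scene. Friction and masses are not known exactly. Their poses are not given: they have to be found in the camera images.
- chamber: Fixed sample chamber on a foot plate 176x108x12 mm. Origin: centre of the underside, on the bench; x runs from the slot (-x end, at the left seen from the robot) to the spring catch (+x end), y toward the toggle clamp, away from the robot, z up. The flat rim that carries the cover is 40 mm up and spans x -50..44, y -38..38 mm. Seated, the cover's origin is 40 mm above this one, axes alike, within 3 mm along x, 5 along y.
- slot (a point): Point under the slot's bar at rim height: (-62, 0, 40) mm in the chamber's frame, axes alike. The bar: round, 6 mm thick, along y, its axis 9 mm above this point (underside 6 mm above). Below it the slot is open, 54 mm wide in y, from the front wall (face at chamber x=-70, top z=52) to the rim's edge (x=-50), floor at z=28 mm.
- catch_tip (a point): Tip of the spring catch, at (49, 0, 49) mm in the chamber's frame; nose 27 mm wide in y, its underside 46.7 mm above the bench, over the seated cover; its back slopes up to x=60, z=67 mm. The cover's edge pushes it aside when pressed down.
- catch (a joint): Travel of the spring catch in m: 0 out (over the cover), up to 0.010 pushed back. Spring about 2.6 N at 0, 4.4 N at 0.005.
- cover: Loose white cover lying flat, right side up, tongue roughly to the left; 0.1 kg. Plate 110 (x) x 76 (y) x 6 mm; origin: centre of the underside, z up. Tongue 44 mm wide, 4 thick, flush with the underside, x -67..-55. It enters the slot tilted 0.3 to 0.55 rad, tongue down; let go, it leans on the catch at about 0.2 rad. Pressing its +x end past the catch takes 5 to 15 N.
- cover_grip (a point): Centre of the cover's upright grip rib, at (-15, 0, 17) mm in the cover's frame, axes alike. The rib is 12 mm wide (y), 44 mm long (x) and 22 mm tall above the plate.
- cover_tongue (a point): Middle of the tongue's front edge, at (-67, 0, 2) mm in the cover's frame.
- cover_rear (a point): Point on the cover's top face where to press, at (32, 0, 6) mm in the cover's frame (bare plate behind the rib, marked by fine ribs).
- clamp_handle (a joint): Angle of the clamp's handle in rad: 0 upright (open), dead point at about 1.45, 1.57 at the stop: level, pointing along the chamber's +y (closed). Let go between about 1.1 and 1.45 it springs back a little; past it, it stays closed. It takes a few N at the grip from 1.1 on.
- handle_grip (a point): Point on the axis of the handle's round black grip, 75 mm from its hinge; z points away from the hinge, x as the chamber's x. The grip is 18 mm thick and spans 40 to 130 mm from the hinge. From upright it swings toward the chamber's +y and down.
- clamp_hinge (a point): Hinge of the handle, at (34, 127, 60) mm in the chamber's frame, along the chamber's x. Steel cheeks round it span x 20..48, y 81..139, up to z=74 mm. The arm hinges at (34, 94, 62) mm; open, it stands up to about z=137 mm beside the handle, and swings down over the cover as the handle goes down.
- clamp_pad: The sprung black rubber pad, 14 mm across, at the end of the clamp's arm; with the clamp closed it presses on the cover at (34, 28, 46) mm in the chamber's frame with about 7 N.
- weigh_boat: Bystander: a small open white weighing dish, 40x48x9 mm, standing on the bench between cover and chamber, toward the far end. Origin: centre of the underside.
- weight_200: Bystander: a knobbed calibration weight, 30 mm across, 44 mm tall, standing on the bench in front between cover and chamber. Origin: centre of the underside.
- small_lid: Bystander: a plain white rounded block-like lid, 40x50x12 mm, lying on the bench between cover and chamber; not part of the job. Origin: centre of the underside.

How it is judged:
By the outcome, as a careful person would: the job done as asked, in the order asked, and still so for the second after the job is handed in, with the robot touching nothing.
It also fails if it takes over 58 s, if anything falls off the work surface, if the arm or the gripper's body presses on something with over 40 N, if the wrist force passes 120 N, or if a joint passes its speed limit or range.

ROBOT

A 6-joint arm with a two-finger parallel gripper is mounted at the origin on a cart in front of the work surface, level with it; the furniture and walls round the work are solid. World frame = base frame: x ahead of the robot, y to its left, z up, the work surface at z = 0. Lengths are in m, angles in rad, forces in N, time in s.
With the tool pointing down it reaches from about 0.375 to 0.9 m from the base axis. Payload 3.1 kg.
Tool frame: the origin (TCP) lies between the finger pads; the fingertips stand 8 mm ahead of it and the grasp point (between the pads) lies 11 mm behind it; z points along the fingers, y is the line along which they close (so a half turn about z gives the same grasp; the last joint's range is limited). The gripper opens to 85 mm and grips with 20 to 120 N. Pads are 22 mm wide; open, the fingers measure 114 mm over their backs; the gripper's body (76 mm by 85 mm) begins 54 mm behind the grasp point. The pads swing forward as they close: fully open they stand 13 mm farther back than shut.
Start: joints at [-1.45, 0.527, 1.433, -0, 1.181, -0.178], TCP at [0.185, -0.597, 0.239] pointing down, gripper open.
Joint ranges: [-3.08, 3.08], [-0.75, 2.2], [0.22, 2.44], [-1.43, 4.57], [0, 2.65], [-2.85, 2.85]. Speed limits (rad/s): [2.79, 2.79, 3.14, 3.14, 3.14, 3.14].

INTERFACE

Orientations are given as a unit quaternion [x, y, z, w].
In Python, from station import readout, cams, sign_off gives the robot as it stands.
- The arm moves only by the tool send_rows, never from a script. Its argument "commands" is text: rows parted by semicolons, each of 5 numbers parted by spaces: the finger opening in mm, from 0 to 85.4, then the shift along the tool's x, y, z each as a share of 0.02 m, from -1 to 1, then the turn about the tool's z as a share of 4 degrees, from -1 to 1. In form: grip dx dy dz spin; .... A call has 1 to 20 rows; each row shifts and turns the commanded pose from where the row before left it, along the tool's axes as they then stand; what a row does not reach is not made up. A row lasts 1/12 s, in which the tool goes at most 41.7 mm and 7.16 degrees, less where a joint would pass 70% of its speed; a pose out of reach is approached as far as the arm can. A call with a number of a shift or a turn outside -1 to 1 is refused whole. A call with a gripper value outside its range is refused whole. The fingers move at their own pace and stop on an object; "grip_force" is the grip in N (left out, the last holds). Time passes only in rows, so rows that do not move let the fingers close. It gives the time, the measured TCP pose, the force, the opening and the grip force at its end, in the units of the state.
- readout.sense(): the state, without advancing time (a new reading comes with each control period).
- cams.snapshot(name): name is "scene" or "top" or "wrist"; returns a dict with "pixels" (400x640x3 uint8, red, green, blue), "intrinsics" (3x3 intrinsics, pixels), "eye" and "rotation" of the camera in the world. Camera axes: x right, y down, z forward; pixel columns grow to the right and rows downward; lengths in m; the calibration is good to about 2 mm. A picture is of the moment at which its call begins. There is no depth.
- sign_off(): hands the job in; it is judged then, once.
The state is a dict: "t": time; "q": joint angles; "qd": joint speeds; "tau": joint torques, N m; "tcp_pos": TCP position; "tool_rot": TCP orientation; "force": force on the tool from outside, world axes, zero at the start; "ft_torque": the same for the moment, N m; "finger_gap": opening from 0.0 (shut) to 1.0 (fully open); "gripper_force": force on a finger pad.
Only numpy, scipy, OpenCV 4.12 (cv2) and the standard library are available. Lean on these libraries where they do the work, as an engineer would, in place of code of your own. Each camera call takes 0.05 s, during which the arm holds its last target. There are 200 camera calls.

## Working session

There is one attempt and no reset: what is moved stays moved. The work goes in short steps, Python scripts to look and compute and a tool call to move; the robot and the scene stay as the last step left them, time stands still between calls to the robot, and variables do not carry over. Pictures are saved under pics/ and viewed, at most 10 in all, crops included, and the job is handed in when it is done.

Besides the shell and the picture viewer there is one more tool, called after ">>>" as name(argument=value, ...) on one line, values as JSON. send_rows: Moves the arm, as the interface text tells. Its arguments: {"type":"object","properties":{"commands":{"type":"string"},"grip_force":{"type":"number"}},"required":["commands"]}

```bash
mkdir -p pics; ls; python3 - <<'E'
from station import readout, cams
import cv2
s=readout.sense();print(s)
for n in("scene","top"):
    d=cams.snapshot(n);cv2.imwrite(f"pics/{n}0.png",d["pixels"][:,:,::-1]);print(n,d["intrinsics"],d["eye"],d["rotation"])
E
```

```text
pics
{'t': 0.0, 'q': array([-1.44952866e+00,  5.28468892e-01,  1.43387215e+00,  6.29214139e-08,
        1.18140414e+00, -1.78474885e-01]), 'qd': array([-0.0008558 , -0.00012505, -0.00041238,  0.00035078, -0.00205182,
       -0.00036755]), 'tau': array([ 1.09146928e-03, -4.42348945e+01, -1.78026670e+01, -2.59240069e-04,
        8.40981666e-03, -7.16241914e-06]), 'tcp_pos': array([ 0.18450546, -0.59642937,  0.23834151]), 'tool_rot': array([ 9.88789735e-01,  1.49310753e-01,  3.08100121e-05, -1.07582619e-03]), 'force': array([-0.94886472,  0.53366256,  0.15997311]), 'ft_torque': array([ 0.01803371, -0.01219277,  0.03832044]), 'gripper_force': 0.0, 'finger_gap': 0.9985147784871542}
scene [[502.55139146   0.         318.75706978]
 [  0.         502.55139146 200.82025439]
 [  0.           0.           1.        ]] [ 0.80238056 -0.55580508  1.04527367] [ 0.93448443  0.24163546 -0.0610144  -0.25422116]
top [[520.5907779    0.         313.37433785]
 [  0.         520.5907779  202.42423463]
 [  0.           0.           1.        ]] [ 0.46833339 -0.11016491  1.33102844] [-0.69973669  0.71345635 -0.0172093   0.03244149]
```

View pics/scene0.png

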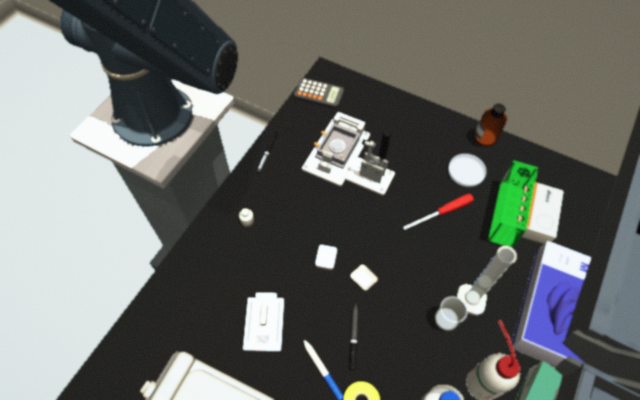

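View pics/top0.png

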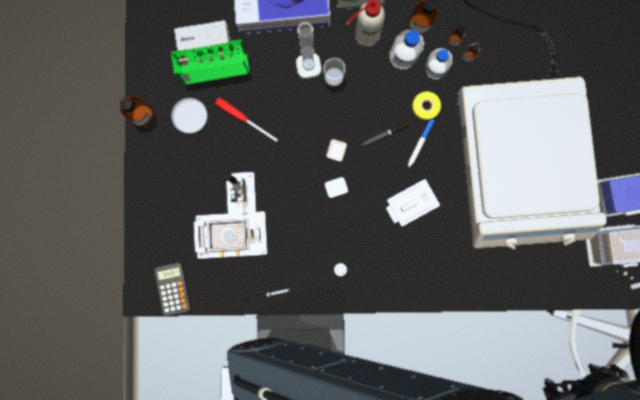

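The top view has the chamber at about (230,235), the cover at (413,202) with its tongue toward lower left, the clamp at (238,190), and the bystanders at (336,150), (336,187) and (340,270). I'll enlarge the chamber and cover.

```bash
cat >h.py <<'E'
import numpy as np, cv2
from scipy.spatial.transform import Rotation as R
from station import readout, cams
def project(d,P):
    p=(np.atleast_2d(P)-d["eye"])@R.from_quat(d["rotation"]).as_matrix(); p=p@d["intrinsics"].T; return p[:,:2]/p[:,2:]
def ray(d,uv,z):
    v=R.from_quat(d["rotation"]).as_matrix()@np.linalg.solve(d["intrinsics"],[uv[0],uv[1],1]); e=np.array(d["eye"]); return e+v*(z-e[2])/v[2]
E
python3 - <<'E'
from h import *
d=cams.snapshot("top");p=d["pixels"][:,:,::-1]
a=cv2.resize(p[165:265,185:275],None,fx=5,fy=5,interpolation=cv2.INTER_CUBIC)[:500]
b=cv2.resize(p[170:235,380:445],None,fx=5,fy=5,interpolation=cv2.INTER_CUBIC)
b=cv2.copyMakeBorder(b,0,500-b.shape[0],0,0,cv2.BORDER_CONSTANT)
cv2.imwrite("pics/crop.png",np.hstack([a,b]))
E
```

```text
(no output)
```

View pics/crop.png

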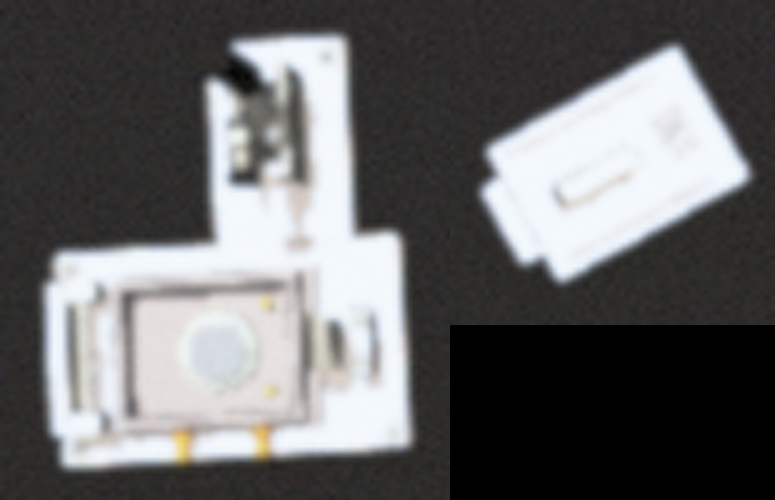

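The crop shows the foot plate corners at (52,252), (402,232), (412,445) and (62,467). The cover plate corners are at (488,148), (678,45), (750,180) and (560,282), and the tongue is at left, around (502,225).

```bash
cat >>h.py <<'E'
from scipy.optimize import least_squares
def fit(d,uv,model,x0):
    # model pts in object frame ; pose x,y,yaw
    f=lambda q:(project(d,model@R.from_euler('z',q[2]).as_matrix().T+[q[0],q[1],0])-uv).ravel()
    r=least_squares(f,x0,x_scale=[.01,.01,.05]); return r.x,r.fun
E
python3 - <<'E'
from h import *
d=cams.snapshot("top")
cv=lambda c,ox,oy:np.array(c)/5.-.4+[ox,oy]
ch=cv([(52,252),(402,232),(412,445),(62,467)],185,165)
m=np.array([(-88,54,12),(88,54,12),(88,-54,12),(-88,-54,12)])/1e3
print(ray(d,ch.mean(0),.012))
print(fit(d,ch,m,[.45,.15,-1.5]))
co=cv([(488-450,148),(678-450,45),(750-450,180),(560-450,282)],380,170)
m=np.array([(-55,38,6),(55,38,6),(55,-38,6),(-55,-38,6)])/1e3
print(ray(d,co.mean(0),.006))
print(fit(d,co,m,[.5,-.35,-1.]))
for uv,z in (((336.5,150),.009),((336.5,187),.012),((340.5,269.5),.044)):print(ray(d,uv,z))
E
```

```text
[0.48427702 0.12804343 0.012     ]
(array([ 0.48442191,  0.12815152, -1.53025452]), array([ 0.58723983,  0.20981344, -0.62124012,  0.04953145, -0.38137417,
        0.0351744 ,  0.42099616, -0.28242729]))
[ 0.5568892  -0.33667775  0.006     ]
(array([ 0.55697032, -0.33666939, -1.10110699]), array([-0.03836657,  0.11931622, -0.0030904 ,  0.45910479,  0.10969047,
       -0.27371138, -0.06768392, -0.30021298]))
[ 0.69503893 -0.14429053  0.009     ]
[ 0.59954179 -0.14214746  0.012     ]
[ 0.39283515 -0.1467561   0.044     ]
```

>>> send_rows(commands="60 0 0 0 -1; 60 0 0 0 -1; 60 0 0 0 -1; 60 0 0 0 -1; 60 0 0 0 -1; 60 0 0 0 -1; 60 0 0 0 -1; 60 0 0 0 -1; 60 0 0 0 -1; 60 0 0 0 -1; 60 0 0 0 -1; 60 0 0 0 -1; 60 0 0 0 -1; 60 0 0 0 -1; 60 0 0 0 -1; 60 0 0 0 -1; 60 0 0 0 -1; 60 0 0 0 -1; 60 0 0 0 -1; 60 0 0 0 -1", grip_force=20)

```text
t: 1.87
tcp_pos: [0.1846, -0.5969, 0.239]
tool_rot: [0.66, 0.751, 0.0, -0.0]
force: [0.4, -0.8, 0.5]
finger_gap: 0.701
gripper_force: 0.0
```

>>> send_rows(commands="60 0 0 0 -1; 60 0 0 0 -1; 60 0 0 0 -1; 60 0 0 0 -1; 60 0 0 0 -0.92; 60 0 0 0 0")

```text
t: 2.37
tcp_pos: [0.1846, -0.5969, 0.239]
tool_rot: [0.523, 0.852, 0.0, -0.0]
force: [0.8, -0.2, 0.6]
finger_gap: 0.698
gripper_force: 0.0
```

```bash
cat >>h.py <<'E'
CH=np.array([.4844,.1282,-1.530]); CO=np.array([.5570,-.3367,-1.101])
def world(F,p): # mm in frame -> world m
    return R.from_euler('z',F[2]).as_matrix()@(np.array(p)/1e3)+[F[0],F[1],0]
def rel(target,yawx=None):
    s=readout.sense();M=R.from_quat(s["tool_rot"]).as_matrix()
    print("t",round(s["t"],2),"tcp",s["tcp_pos"].round(4),"F",s["force"].round(1),"gap",round(s["finger_gap"]*85.4,1),"q",s["q"].round(2))
    print("units xyz",(M.T@(np.array(target)-s["tcp_pos"])/.02).round(2))
    a=np.arctan2(M[1,0],M[0,0]);
    if yawx is not None: print("spin units",round(-np.degrees((yawx-a+np.pi)%(2*np.pi)-np.pi)/4,2))
    return s
E
python3 - <<'E'
from h import *
t=world(CO,(-15,0,120));rel(t,CO[2]+np.pi)
E
```

```text
t 2.37 tcp [ 0.1846 -0.5969  0.239 ] F [ 0.8 -0.2  0.6] gap 59.6 q [-1.45  0.53  1.43  0.    1.18 -1.92]
units xyz [ 3.92 22.49  5.96]
spin units -0.0
```

>>> send_rows(commands="60 0.89 0.45 0 0; 60 0.89 0.45 0 0; 60 0.89 0.45 0 0; 60 0.89 0.45 0 0; 60 0.89 0.45 0 0; 60 0.89 0.45 0 0; 60 0.89 0.45 0 0; 60 0.89 0.45 0 0; 60 0.89 0.45 0 0; 60 0.89 0.45 0 0")

```text
t: 3.2
tcp_pos: [0.1844, -0.3966, 0.2393]
tool_rot: [0.524, 0.851, -0.0, 0.0]
force: [1.0, -0.3, 0.3]
finger_gap: 0.698
gripper_force: 0.0
```

>>> send_rows(commands="50 -0.26 0.95 0 0; 50 -0.26 0.95 0 0; 50 -0.26 0.95 0 0; 50 -0.26 0.95 0 0; 50 -0.26 0.95 0 0; 50 -0.26 0.95 0 0; 50 -0.26 0.95 0 0; 50 -0.26 0.95 0 0; 50 -0.26 0.95 0 0; 50 -0.26 0.95 0 0; 50 -0.26 0.95 0 0; 50 -0.26 0.95 0 0; 50 -0.26 0.95 0.5 0; 50 -0.26 0.95 0.8 0; 50 -0.26 0.95 0.9 0; 50 -0.26 0.95 0.9 0; 50 -0.26 0.95 0.9 0; 50 -0.26 0.95 0.9 0; 50 -0.26 0.95 0.9 0; 50 0 0 0 0")

```text
t: 4.87
tcp_pos: [0.5526, -0.3206, 0.1194]
tool_rot: [0.523, 0.852, 0.001, -0.002]
force: [-0.6, 1.1, -1.0]
finger_gap: 0.587
gripper_force: 0.0
```

```bash
python3 - <<'E'
from h import *
s=rel(world(CO,(-15,0,21)),CO[2]+np.pi)
d=cams.snapshot("wrist");cv2.imwrite("pics/w1.png",d["pixels"][:,:,::-1])
c=[world(CO,p) for p in [(-55,38,6),(55,38,6),(55,-38,6),(-55,-38,6),(-37,6,28),(7,6,28),(7,-6,28),(-37,-6,28)]]
print(project(d,c).round(0).tolist())
E
```

```text
t 4.87 tcp [ 0.5526 -0.3206  0.1194] F [-0.6  1.1 -1. ] gap 50.2 q [-0.7   0.69  1.49  0.    0.96 -1.17]
units xyz [-0.09 -0.17  4.92]
spin units -0.01
[[361.0, 143.0], [356.0, 272.0], [267.0, 272.0], [261.0, 143.0], [319.0, 173.0], [319.0, 230.0], [303.0, 230.0], [302.0, 173.0]]
```

View pics/w1.png

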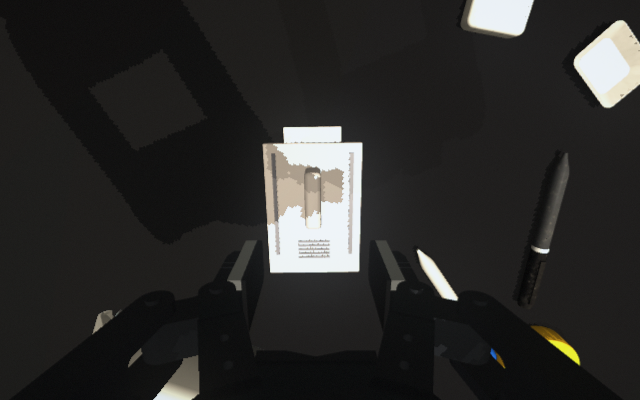

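The wrist view confirms the cover pose: corners (263,143) and (359,272), rib at columns 305–321. That is about 1 mm toward +y of my estimate. I'll grasp it now.

>>> send_rows(commands="40 -0.05 -0.1 0.9 0; 40 -0.04 0 0.9 0; 40 0 0 0.9 0; 40 0 0 0.9 0; 40 0 0 0.7 0; 40 0 0 0.4 0; 40 0 0 0.2 0; 40 0 0 0 0; 20 0 0 0 0; 8 0 0 0 0; 0 0 0 0 0; 0 0 0 0 0; 0 0 0 0 0; 0 0 0 0 0; 0 0 0 0 0; 0 0 0 0 0; 0 0 0 0 0", grip_force=20)

```text
t: 6.33
tcp_pos: [0.5509, -0.3258, 0.0265]
tool_rot: [0.524, 0.852, -0.0, 0.001]
force: [-1.2, -0.3, 6.5]
finger_gap: 0.13
gripper_force: 23.8
```

>>> send_rows(commands="0 0 0 -0.3 0; 0 0 0 -0.6 0; 0 0 0 -0.8 0; 0 0 0 -0.8 0; 0 0 0 -0.8 0; 0 0 0 -0.8 0; 0 0 0 -0.8 0; 0 0 0 -0.6 0; 0 0 0 -0.4 0; 0 0 0 0 0")

```text
t: 7.17
tcp_pos: [0.5511, -0.3259, 0.1456]
tool_rot: [0.524, 0.852, -0.0, 0.002]
force: [0.1, -0.2, -1.7]
finger_gap: 0.133
gripper_force: 23.0
```

```bash
python3 - <<'E'
from h import *
# tilt station: cover rear edge just inside the front wall/bar
s=rel(world(CH,(-55-15-50,0,130)),CH[2]+np.pi)
d=cams.snapshot("wrist");cv2.imwrite("pics/w2.png",d["pixels"][:,:,::-1])
E
```

```text
t 7.17 tcp [ 0.5511 -0.3259  0.1456] F [ 0.1 -0.2 -1.7] gap 11.3 q [-0.71  0.66  1.48  0.    1.   -1.18]
units xyz [27.22  9.77  0.7 ]
spin units 6.13
```

View pics/w2.png

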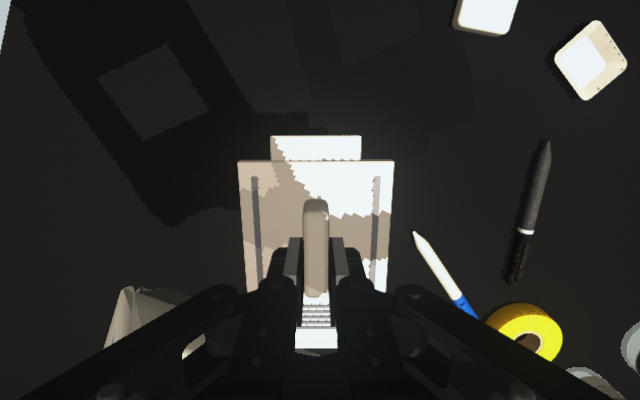

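Cover is held level (rib between the pads at (316,240), tongue at (316,147)). Next I spin it to the chamber's yaw, then carry it on the robot side of the clamp.

>>> send_rows(commands="0 0 0 0 0.5; 0 0 0 0 0.8; 0 0 0 0 0.9; 0 0 0 0 0.9; 0 0 0 0 0.9; 0 0 0 0 0.9; 0 0 0 0 0.8; 0 0 0 0 0.43; 0 0 0 0 0")

```text
t: 7.97
tcp_pos: [0.5495, -0.3246, 0.1418]
tool_rot: [0.693, 0.721, -0.0, -0.001]
force: [-0.9, 0.3, -0.6]
finger_gap: 0.129
gripper_force: 23.0
```

```bash
python3 - <<'E'
from h import *
s=rel([.42,0,.15],CH[2]+np.pi)
rel(world(CH,(-132,0,130)))
E
```

```text
t 7.97 tcp [ 0.5495 -0.3246  0.1418] F [-0.9  0.3 -0.6] gap 11.0 q [-0.71  0.66  1.48 -0.    1.   -0.75]
units xyz [16.48 -5.81 -0.36]
spin units -0.01
t 7.97 tcp [ 0.5495 -0.3246  0.1418] F [-0.9  0.3 -0.6] gap 11.0 q [-0.71  0.66  1.48 -0.    1.   -0.75]
units xyz [29.35 -2.34  0.66]
```

>>> send_rows(commands="0 0.5 -0.2 -0.1 0; 0 0.9 -0.4 -0.1 0; 0 0.95 -0.4 -0.1 0; 0 0.95 -0.4 0 0; 0 0.95 -0.4 0 0; 0 0.95 -0.4 0 0; 0 0.95 -0.4 0 0; 0 0.95 -0.4 0 0; 0 0.95 -0.4 0 0; 0 0.95 -0.4 0 0; 0 0.95 -0.4 0 0; 0 0.95 -0.4 0 0; 0 0.95 -0.4 0 0; 0 0.95 -0.4 0 0; 0 0.95 -0.4 0 0; 0 0.95 0 0 0; 0 0.95 0 0 0; 0 0.95 0 0 0; 0 0.95 0 0 0; 0 0.95 0 0 0")

```text
t: 9.63
tcp_pos: [0.4181, 0.0411, 0.1493]
tool_rot: [0.692, 0.722, -0.0, -0.0]
force: [0.1, 0.3, -0.7]
finger_gap: 0.131
gripper_force: 23.0
```

>>> send_rows(commands="0 0.95 0.2 0 0; 0 0.95 0.3 0 0; 0 0.95 0.3 0 0; 0 0.95 0.4 0 0; 0 0.95 0.4 0 0; 0 0.95 0.4 0 0; 0 0.95 0.4 0 0; 0 0.95 0.4 0 0; 0 0.95 0.4 0 0; 0 0.9 0.3 0 0; 0 0.6 0 0 0; 0 0.3 0 0 0; 0 0 0 0 0")

```text
t: 10.72
tcp_pos: [0.4794, 0.2503, 0.1491]
tool_rot: [0.692, 0.722, -0.001, -0.0]
force: [0.9, 0.0, -1.0]
finger_gap: 0.133
gripper_force: 23.0
```

```bash
python3 - <<'E'
from h import *
s=rel(world(CH,(-132,0,52+26+2)),CH[2]+np.pi)
d=cams.snapshot("wrist");cv2.imwrite("pics/w3.png",d["pixels"][:,:,::-1])
P=[(-70,27,52),(-70,-27,52),(-88,54,12),(-88,-54,12)]
print(project(d,[world(CH,p) for p in P]).round(0).tolist())
E
```

```text
t 10.72 tcp [0.4794 0.2503 0.1491] F [ 0.9  0.  -1. ] gap 11.4 q [0.27 0.54 1.73 0.   0.87 0.23]
units xyz [0.49 0.01 3.45]
spin units 0.03
[[349.0, 261.0], [281.0, 261.0], [376.0, 221.0], [255.0, 221.0]]
```

View pics/w3.png

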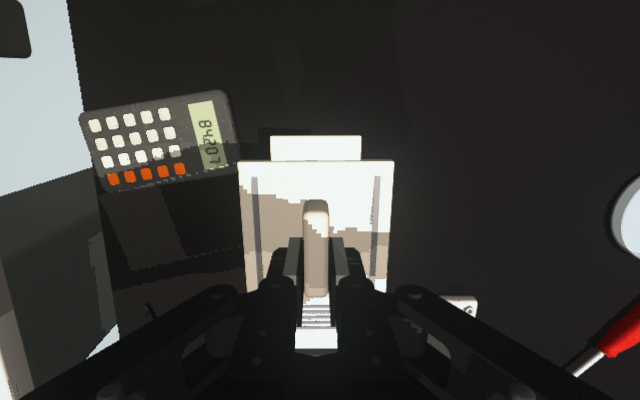

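The view shows the cover corners at (238,160) and (394,160), tongue corners (270,136) and (361,136), and the calculator's nearest edge at about (238,185).

```bash
cat >>h.py <<'E'
def tochamber(P): return (R.from_euler('z',CH[2]).as_matrix().T@(np.array(P)-[CH[0],CH[1],0]))*1e3
def coverpose(d,uv,model,x0):
    # unknown in chamber frame: cover origin x,y,z mm, tilt (tongue down +)
    def f(q):
        m=np.array(model)@R.from_euler('y',-q[3]).as_matrix().T+q[:3]
        return (project(d,[world(CH,p) for p in m])-uv).ravel()
    r=least_squares(f,x0,x_scale=[5,5,5,.1]); return r.x.round(3),r.fun.round(1)
FRONT=[(-67,-22,4),(-67,22,4),(-55,-38,6),(-55,38,6)]
E
python3 - <<'E'
from h import *
d=cams.snapshot("wrist")
print([tochamber(ray(d,uv,.012)).round(0) for uv in((238,185),(225,92))])
s=readout.sense();t=tochamber(s["tcp_pos"]);print(t)
print(coverpose(d,np.array([(270,136),(361,136),(238,160),(394,160)]),FRONT,[t[0]+15,t[1],t[2]-26,0.]))
E
```

```text
[array([-120.,  -67.,   12.]), array([-197.,  -72.,   12.])]
[-120.8363296     0.15472008  149.11540714]
(array([-109.397,    0.511,  133.938,    0.22 ]), array([ 0.8, -0.3, -0.3, -0.3, -0.5,  0.2, -0. ,  0.3]))
```

```bash
python3 - <<'E'
from h import *
d=cams.snapshot("wrist");t=tochamber(readout.sense()["tcp_pos"])
print(coverpose(d,np.array([(270,136),(361,136),(238,160),(394,160),(316,349)]),FRONT+[(55,0,6)],[t[0]+15,t[1],t[2]-26,0.]))
E
```

```text
(array([-1.08433e+02,  7.30000e-01,  1.22384e+02,  2.30000e-02]), array([ 0.3, -0.6,  0.2, -0.6, -0. ,  0.7, -0.4,  0.6, -0.1,  0. ]))
```

>>> send_rows(commands="0 0.3 0 0.6 0; 0 0.15 0 0.9 0; 0 0 0 0.9 0; 0 0 0 0.6 0; 0 0 0 0.3 0; 0 0 0 0 0")

```text
t: 11.37
tcp_pos: [0.4791, 0.2577, 0.0814]
tool_rot: [0.693, 0.721, -0.002, -0.001]
force: [0.1, -0.7, -1.7]
finger_gap: 0.132
gripper_force: 23.0
```

>>> send_rows(commands="0 0 0 0.15 0; 0 0 0 0.15 0; 0 0 0 0.15 0; 0 0 0 0.15 0; 0 0 0 0.15 0; 0 0 0 0 0")

```text
t: 11.87
tcp_pos: [0.4817, 0.2596, 0.0692]
tool_rot: [0.693, 0.721, 0.002, 0.001]
force: [1.4, 3.8, 4.1]
finger_gap: 0.131
gripper_force: 24.4
```

>>> send_rows(commands="0 0 0 0.15 0; 0 0 0 0.15 0; 0 0 0 0.15 0; 0 0 0 0 0")

```text
t: 12.2
tcp_pos: [0.4818, 0.26, 0.0602]
tool_rot: [0.693, 0.721, 0.002, 0.0]
force: [-0.4, 5.9, 4.2]
finger_gap: 0.129
gripper_force: 25.6
```

```bash
python3 - <<'E'
from h import *
s=rel(world(CH,(-132,0,52)))
d=cams.snapshot("wrist");cv2.imwrite("pics/w4.png",d["pixels"][100:400,130:530,::-1].repeat(2,0).repeat(2,1))
E
```

```text
t 12.2 tcp [0.4818 0.26   0.0602] F [-0.4  5.9  4.2] gap 11.0 q [0.29 0.7  1.77 0.   0.68 0.25]
units xyz [ 0.01 -0.14  0.41]
```

View pics/w4.png

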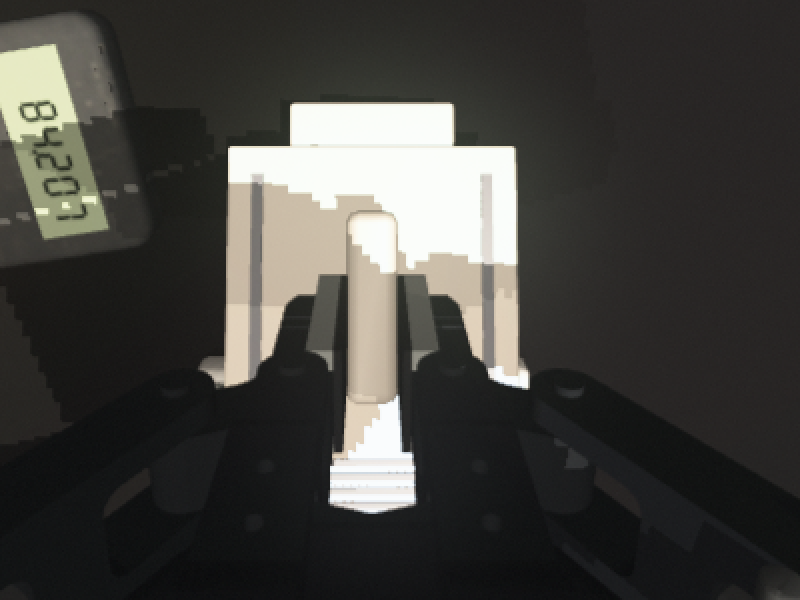

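The tongue's front edge is now at crop (291–453,103), plate front corners at (228,147) and (516,147), and the rib runs over rows 211–402, so the cover is tilting. I'll estimate by how much.

```bash
python3 - <<'E'
from h import *
d=cams.snapshot("wrist");t=tochamber(readout.sense()["tcp_pos"]);print(t)
# wrist camera fixed to tool: calibrate rib ends' model pts with level picture (tcp -120.8,.15,149.1)
M=FRONT+[(-37,0,28),(7,0,28)]
sh=np.array([-120.84,.15,149.1])-t
d0=dict(d);d0["eye"]=np.array(d["eye"])+R.from_euler('z',CH[2]).as_matrix()@(sh/1e3)
o=np.array([-108.4,.7,122.4])
print(project(d0,[world(CH,np.array(p)+o) for p in M[4:]]))
for zr in(28,27):
  M2=FRONT+[(-36.5,0,zr),(6.5,0,zr)]
  print(coverpose(d,np.array([(275.5,151.5),(356.5,151.5),(244,173.5),(388,173.5),(316,205.5),(316,301)]),M2,[t[0]+12,t[1],t[2]-26,0.3]))
  print(coverpose(d0,np.array([(270,136),(361,136),(238,160),(394,160),(316,200),(316,297)]),M2,[-108,0,122,0.]))
E
```

```text
[-131.57521231    2.68255416   60.26415956]
[[315.56806997 212.21567425]
 [315.73579952 299.40151043]]
(array([-112.222,    3.556,   41.439,    0.386]), array([-0.4,  0.3, -0.1,  0.1,  0.3, -0.2, -0.7, -0.6,  0.2, -0.1,  0.5,
        0.5]))
(array([-109.078,    0.918,  132.617,    0.24 ]), array([ 1.4, -0.4, -1.2, -0.6,  0.6, -0.3, -1.3, -0.7,  0.1,  0.1,  0.3,
        1.5]))
(array([-112.343,    3.556,   42.011,    0.39 ]), array([-0.5,  0.3, -0. ,  0.1,  0.2, -0.2, -0.5, -0.6,  0.2, -0. ,  0.5,
        0.3]))
(array([-109.126,    0.918,  133.154,    0.241]), array([ 1.3, -0.3, -1. , -0.5,  0.4, -0.2, -1.1, -0.6,  0.1,  0.2,  0.3,
        1.2]))
```

```bash
cat >>h.py <<'E'
def tiltfit(d,uv4,edge,x0):
    # uv4: FRONT pts ; edge: (uL,uR,row) on plate sides at unknown cover x
    def f(q):
        m=np.array(FRONT+[(q[4],-38,6),(q[4],38,6)])@R.from_euler('y',-q[3]).as_matrix().T+q[:3]
        return (project(d,[world(CH,p) for p in m])-np.vstack([uv4,[edge[0],edge[2]],[edge[1],edge[2]]])).ravel()
    r=least_squares(f,list(x0)+[20.],x_scale=[5,5,5,.1,10]); return r.x.round(3),r.fun.round(1)
E
python3 - <<'E'
from h import *
d=cams.snapshot("wrist");t=tochamber(readout.sense()["tcp_pos"])
sh=np.array([-120.84,.15,149.1])-t
d0=dict(d);d0["eye"]=np.array(d["eye"])+R.from_euler('z',CH[2]).as_matrix()@(sh/1e3)
print(tiltfit(d0,[(270,136),(361,136),(238,160),(394,160)],(245,387,290),[-108,0,122,0.1]))
print(tiltfit(d,[(275.5,151.5),(356.5,151.5),(244,173.5),(388,173.5)],(242.5,394,289),[-112,3,42,0.3]))
print(R.from_quat(d["rotation"]).as_matrix()[:,2], tochamber(d["eye"])-t)
E
```

```text
(array([-1.08462e+02,  9.32000e-01,  1.25067e+02,  6.80000e-02,
        1.44110e+01]), array([ 0.4, -0.5,  0. , -0.7, -0.1,  0.8, -0.3,  0.4, -0. ,  0.3,  0. ,
       -0.3]))
(array([-113.179,    3.974,   45.168,    0.432,    4.34 ]), array([ 0.2,  0.5,  0.9,  0.4,  0.6, -0.3,  0.7, -0.6, -1.1,  0.3, -1.3,
       -0.3]))
[ 0.01567827 -0.28738337 -0.95768731] [-7.33981748e+01  5.53551096e-02  1.35966160e+02]
```

>>> send_rows(commands="0 0.1 0 -0.4 0; 0 0 0 -0.8 0; 0 0 0 -0.8 0; 0 0 0 -0.9 0; 0 0 0 -0.9 0; 0 -0.4 0 -0.7 0; 0 -0.8 0 0 0; 0 -0.9 0 0 0; 0 -0.9 0 0 0; 0 -0.9 0 0 0; 0 -0.9 0 0 0; 0 -0.9 0 0 0; 0 -0.8 0 0.5 0; 0 -0.5 0 0.8 0; 0 -0.2 0 0.6 0; 0 0 0 0.2 0; 0 0 0 0 0")

```text
t: 13.77
tcp_pos: [0.4851, 0.1161, 0.1066]
tool_rot: [0.693, 0.721, -0.001, -0.001]
force: [-0.4, -0.6, -1.3]
finger_gap: 0.129
gripper_force: 24.9
```

```bash
python3 - <<'E'
from h import *
s=rel(world(CH,(12,0,96)),CH[2]+np.pi)
d=cams.snapshot("wrist");cv2.imwrite("pics/w5.png",d["pixels"][100:400,130:530,::-1].repeat(2,0).repeat(2,1))
P=[(-62,-27,49),(-62,27,49),(-70,-27,52),(-70,27,52),(-88,-54,12),(-88,54,12)]
print(((project(d,[world(CH,p) for p in P])-[130,100])*2).round(0).tolist())
E
```

```text
t 13.77 tcp [0.4851 0.1161 0.1066] F [-0.4 -0.6 -1.3] gap 11.0 q [ 0.01  0.58  1.86 -0.    0.71 -0.03]
units xyz [ 0.01 -0.01  0.53]
spin units -0.01
[[273.0, -13.0], [465.0, -13.0], [270.0, -43.0], [467.0, -43.0], [203.0, -96.0], [536.0, -97.0]]
```

View pics/w5.png

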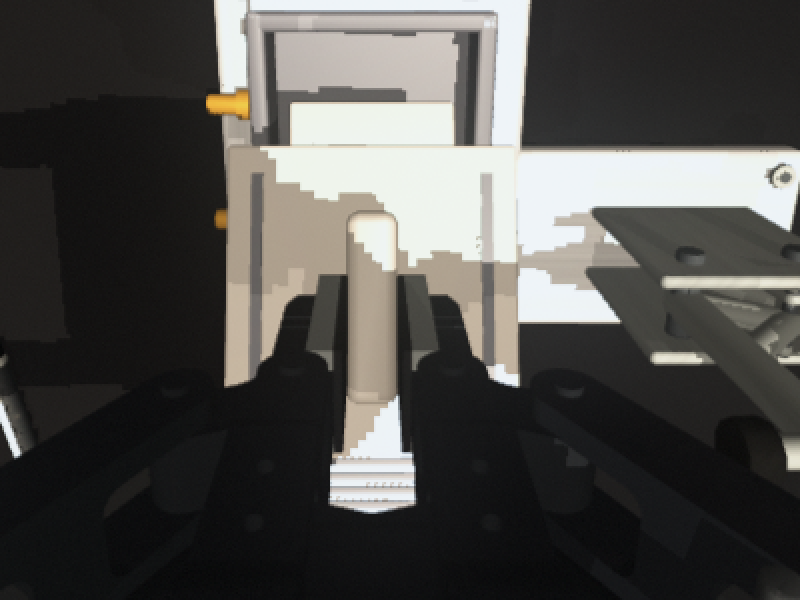

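Grip and tilt held: the tongue is at crop (291–453,103) and centred on the rim (columns 247–497, front edge at about row 13). I'll check x against the rim edge.

```bash
python3 - <<'E'
from h import *
d=cams.snapshot("wrist");t=tochamber(readout.sense()["tcp_pos"]);print(t)
P=[(-50,-38,40),(-50,38,40),(0,-38,40)]
print(((project(d,[world(CH,p) for p in P])-[130,100])*2).round(0).tolist())
v,r=tiltfit(d,[(275.5,151.5),(356.5,151.5),(244,173.5),(388,173.5)],(242.5,390,289),[12,0,90,0.4]);print(v,r)
for tau in(.35,.4,.45):
  f=lambda q:(project(d,[world(CH,p) for p in np.array(FRONT)@R.from_euler('y',-tau).as_matrix().T+q])-[(275.5,151.5),(356.5,151.5),(244,173.5),(388,173.5)]).ravel()
  o=least_squares(f,[30,0,90]).x; print(tau,o-t,R.from_euler('y',-tau).apply([-67,0,2])+o-t,abs(f(o)).max())
E
```

```text
[ 11.51052204   1.25135366 107.64956547]
[[241.0, 30.0], [493.0, 30.0], [250.0, 189.0]]
[31.48   1.514 88.248  0.369  5.059] [-0.4  0.2  0.4  0.1  0.2 -0.1 -0.1 -0.3 -0.1  0.1 -0.1 -0.1]
0.35 [ 20.28458472   0.24243985 -20.49707864] [-43.33918266   0.24243985 -41.59248632] 0.4503864468402412
0.4 [ 19.40218017   0.24240601 -17.61682596] [-43.08774311   0.24240601 -41.86573291] 0.38474221863327784
0.45 [ 18.37380571   0.24237321 -14.77542413] [-42.82608121   0.24237321 -42.11722071] 0.6025263767436684
```

```bash
python3 - <<'E'
from h import *
d=cams.snapshot("wrist");g=cv2.cvtColor(d["pixels"],cv2.COLOR_RGB2GRAY)
for c in(270,300,330,360):print(c,[(r,int(g[r:r+2,c-2:c+3].mean())) for r in range(40,154,2)][::1] if c==300 else [int(g[r:r+2,c-2:c+3].mean()) for r in range(40,154,2)])
for n,x,z in [("wall",-70,52),("bar top",-62,52),("bar L",-65,49),("bar R",-59,49),("floor/rim",-50,40),("rim-45",-45,40)]:print(n,project(d,[world(CH,(x,0,z))]).round(0))
E
python3 - <<'E'
import cv2
from h import *
d=cams.snapshot("wrist");cv2.imwrite("pics/w6.png",cv2.resize(d["pixels"][40:160,230:410,::-1],None,fx=4,fy=4,interpolation=cv2.INTER_CUBIC))
E
```

```text
270 [33, 33, 34, 34, 34, 40, 177, 238, 242, 242, 241, 241, 241, 229, 159, 71, 115, 144, 162, 171, 172, 205, 221, 194, 158, 107, 127, 167, 200, 241, 242, 242, 243, 135, 170, 184, 173, 152, 137, 185, 184, 184, 184, 183, 183, 182, 182, 182, 181, 181, 180, 158, 117, 98, 95, 94, 94]
300 [(40, 34), (42, 35), (44, 36), (46, 35), (48, 35), (50, 40), (52, 175), (54, 238), (56, 242), (58, 242), (60, 242), (62, 242), (64, 242), (66, 231), (68, 161), (70, 72), (72, 136), (74, 204), (76, 242), (78, 226), (80, 176), (82, 206), (84, 225), (86, 197), (88, 159), (90, 136), (92, 167), (94, 199), (96, 243), (98, 243), (100, 243), (102, 242), (104, 243), (106, 148), (108, 173), (110, 192), (112, 182), (114, 160), (116, 144), (118, 193), (120, 193), (122, 193), (124, 192), (126, 191), (128, 191), (130, 190), (132, 190), (134, 190), (136, 189), (138, 189), (140, 188), (142, 187), (144, 112), (146, 97), (148, 97), (150, 142), (152, 239)]
330 [33, 34, 34, 34, 35, 40, 179, 238, 242, 242, 242, 242, 242, 233, 162, 72, 135, 172, 238, 224, 174, 206, 228, 198, 160, 137, 200, 242, 243, 242, 243, 243, 243, 147, 176, 198, 190, 168, 107, 142, 200, 199, 198, 198, 197, 197, 196, 196, 195, 195, 194, 194, 162, 97, 97, 143, 240]
360 [32, 33, 34, 34, 34, 39, 177, 239, 242, 242, 242, 242, 242, 231, 161, 74, 77, 79, 79, 80, 161, 205, 229, 200, 160, 102, 92, 91, 87, 160, 210, 243, 243, 145, 181, 204, 196, 176, 107, 89, 89, 89, 87, 87, 87, 85, 84, 85, 83, 83, 83, 82, 82, 82, 81, 80, 80]
wall [[312.  80.]]
bar top [[312.  95.]]
bar L [[312.  89.]]
bar R [[312. 100.]]
floor/rim [[313. 115.]]
rim-45 [[313. 124.]]
```

View pics/w6.png

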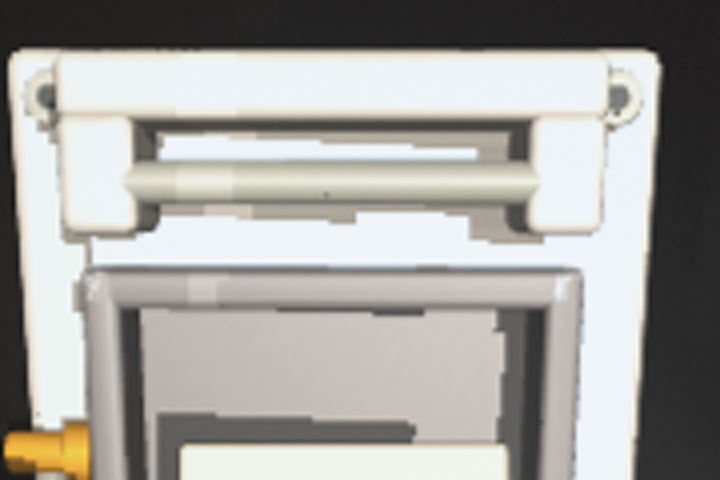

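The view shows the bar at crop rows 160–205 (full 80–91) and the wall edge at row 69. Both are about 9 px beyond the prediction, so the chamber really sits about 5 mm further toward -x. The tongue is centred in y. I'll correct for this and insert along the tilt line.

>>> send_rows(commands="0 0 0 0.3 0; 0 0 0 0.28 0; 0 0.1 0 0.04 0; 0 0.2 0 0.08 0; 0 0.2 0 0.08 0; 0 0.2 0 0.08 0; 0 0.2 0 0.08 0; 0 0.2 0 0.08 0; 0 0.2 0 0.08 0; 0 0 0 0 0; 0 0 0 0 0")

```text
t: 14.88
tcp_pos: [0.485, 0.1428, 0.0852]
tool_rot: [0.692, 0.722, -0.0, -0.0]
force: [0.1, -0.6, 0.3]
finger_gap: 0.132
gripper_force: 24.9
```

```bash
sed -i 's/^CH=.*;/CH=np.array([.4842,.1332,-1.530]);/' h.py; python3 - <<'E'
from h import *
s=rel(world(CH,(-23,0,80)));print(tochamber(s["tcp_pos"]))
E
```

```text
t 14.88 tcp [0.485  0.1428 0.0852] F [ 0.1 -0.6  0.3] gap 11.3 q [ 0.07  0.62  1.86 -0.    0.66  0.02]
units xyz [ 0.67 -0.06  0.26]
[-9.58487045  1.15400052 85.19317085]
```

>>> send_rows(commands="0 0.2 0 0.08 0; 0 0.2 0 0.08 0; 0 0.2 0 0.08 0; 0 0.07 0 0.02 0; 0 0 0 0 0; 0 0 0 0 0")

```text
t: 15.38
tcp_pos: [0.4847, 0.1546, 0.0802]
tool_rot: [0.692, 0.722, -0.001, 0.001]
force: [0.1, -6.6, 0.7]
finger_gap: 0.134
gripper_force: 25.1
```

```bash
python3 - <<'E'
from h import *
s=rel(world(CH,(-23,0,80)));print(tochamber(s["tcp_pos"]))
d=cams.snapshot("wrist");g=cv2.cvtColor(d["pixels"],cv2.COLOR_RGB2GRAY)
for c in(280,300,340,360):print(c,[int(g[r:r+2,c-2:c+3].mean()) for r in range(90,180,2)])
for n,x,z in [("bar top",-62,52),("wall",-70,52)]:print(n,project(d,[world(CH,(x,0,z))]).round(0))
E
```

```text
t 15.38 tcp [0.4847 0.1546 0.0802] F [ 0.1 -6.6  0.7] gap 11.4 q [ 0.09  0.63  1.85 -0.    0.66  0.05]
units xyz [ 0.08 -0.07  0.01]
[-21.38901458   1.35821486  80.1604022 ]
280 [33, 34, 34, 35, 35, 36, 37, 37, 38, 38, 39, 106, 220, 238, 242, 236, 116, 94, 94, 179, 236, 242, 243, 242, 242, 242, 238, 197, 238, 218, 157, 233, 164, 151, 192, 222, 217, 189, 173, 239, 242, 231, 238, 241, 241]
300 [34, 34, 35, 36, 36, 37, 37, 38, 39, 39, 39, 106, 222, 239, 242, 243, 128, 95, 95, 177, 236, 243, 243, 243, 243, 242, 239, 200, 239, 229, 162, 232, 208, 150, 191, 223, 218, 190, 176, 239, 242, 231, 239, 242, 242]
340 [34, 34, 35, 36, 36, 36, 37, 38, 38, 39, 40, 96, 219, 241, 243, 243, 128, 96, 97, 172, 236, 243, 243, 243, 243, 243, 241, 206, 222, 243, 216, 204, 146, 147, 190, 224, 223, 191, 180, 240, 242, 230, 239, 242, 242]
360 [33, 34, 34, 35, 36, 36, 36, 37, 38, 38, 39, 93, 218, 241, 243, 243, 127, 94, 95, 158, 236, 243, 243, 243, 243, 243, 241, 211, 130, 125, 124, 122, 111, 142, 190, 224, 224, 193, 152, 158, 158, 174, 238, 242, 242]
bar top [[312. 162.]]
wall [[312. 147.]]
```

The bar's profile (rows 156–168) is unobstructed and the plate front sits right behind it at row 172, so the tongue is under the bar and touching the end (6.6 N). I'll back off about 1.5 mm and release.

>>> send_rows(commands="0 -0.08 0 0 0; 0 0 0 0 0; 14 0 0 0 0; 20 0 0 0 0; 30 0 0 0 0; 40 0 0 0 0; 40 0 0 0 0; 40 0 0 0 0; 40 0 0 -0.4 0; 40 0 0 -0.8 0; 40 0 0 -0.9 0; 40 0 0 -0.9 0; 40 0 0 -0.6 0; 10 0 0 0 0; 0 0 0 0 0; 0 0 0 0 0")

```text
t: 16.77
tcp_pos: [0.4841, 0.1543, 0.1518]
tool_rot: [0.693, 0.721, -0.0, -0.0]
force: [-0.5, 0.3, -1.0]
finger_gap: 0.049
gripper_force: 0.0
```

```bash
python3 - <<'E'
from h import *
s=rel(world(CH,(32,0,90)))
d=cams.snapshot("wrist");cv2.imwrite("pics/w7.png",d["pixels"][60:360,160:480,::-1].repeat(2,0).repeat(2,1))
M=np.array([(-55,-38,6),(-55,38,6),(55,-38,6),(55,38,6),(32,0,6)])
for tau in(0,.2):
  m=M.copy().astype(float)
  # rotate about tongue tip
  m=R.from_euler('y',-tau).apply(m-[-67,0,2])+[-67,0,2+(-4 if tau else 0)]+[0,0,40]
  print(tau,((project(d,[world(CH,p) for p in m])-[160,60])*2).round(0).tolist())
print(((project(d,[world(CH,p) for p in [(-62,0,52),(49,0,49),(60,0,67)]])-[160,60])*2).round(0).tolist())
E
```

```text
t 16.77 tcp [0.4841 0.1543 0.1518] F [-0.5  0.3 -1. ] gap 4.2 q [0.09 0.5  1.81 0.   0.83 0.05]
units xyz [-2.65 -0.04  3.09]
0 [[205.0, 181.0], [410.0, 181.0], [218.0, 442.0], [399.0, 442.0], [308.0, 393.0]]
0.2 [[206.0, 178.0], [410.0, 177.0], [210.0, 463.0], [406.0, 463.0], [308.0, 405.0]]
[[308.0, 164.0], [308.0, 433.0], [308.0, 483.0]]
```

View pics/w7.png

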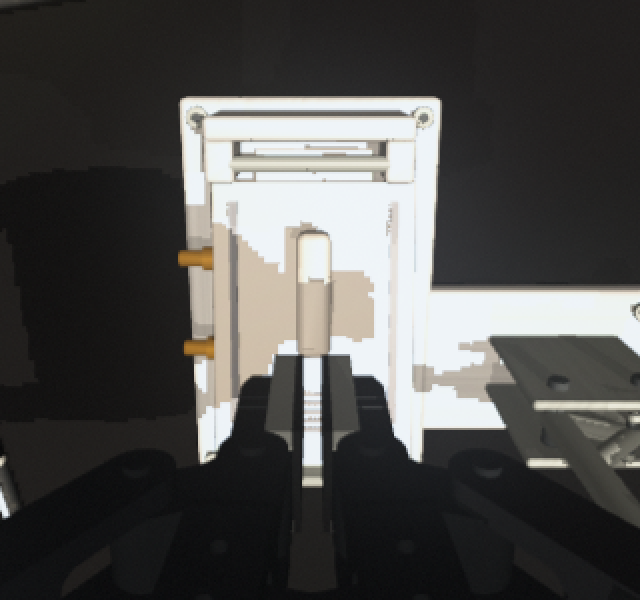

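The cover's front edge (row 182) lies behind the bar (rows 157–172) with the tongue hooked and the rib upright on centre, so it is leaning as wanted. Next I press the rear with shut fingers.

>>> send_rows(commands="0 -0.6 0 0 0; 0 -0.9 0 0 0; 0 -0.75 0 0.4 0; 0 -0.4 0 0.8 0; 0 0 0 0.9 0; 0 0 0 0.8 0; 0 0 0 0.4 0; 0 0 0 0.2 0; 0 0 0 0 0; 0 0 0 0 0")

```text
t: 17.65
tcp_pos: [0.4869, 0.1012, 0.0822]
tool_rot: [0.692, 0.721, -0.0, 0.0]
force: [-0.0, 0.9, 0.2]
finger_gap: 0.001
gripper_force: 0.0
```

>>> send_rows(commands="0 0 0 0.15 0; 0 0 0 0.15 0; 0 0 0 0.15 0; 0 0 0 0.15 0; 0 0 0 0.15 0; 0 0 0 0 0")

```text
t: 18.15
tcp_pos: [0.487, 0.1012, 0.067]
tool_rot: [0.692, 0.721, 0.0, 0.0]
force: [-0.1, -0.4, -0.0]
finger_gap: -0.005
gripper_force: 0.4
```

```bash
python3 - <<'E'
from h import *
s=rel(world(CH,(32,0,54)));print(tochamber(s["tcp_pos"]))
E
```

```text
t 18.15 tcp [0.487  0.1012 0.067 ] F [-0.1 -0.4 -0. ] gap -0.4 q [-0.02  0.65  1.89 -0.    0.61 -0.06]
units xyz [ 0.01 -0.08  0.65]
[32.10345871  1.5222968  66.95550788]
```

>>> send_rows(commands="0 0 0 0.1 0; 0 0 0 0.1 0; 0 0 0 0.1 0; 0 0 0 0 0; 0 0 0 0 0")

```text
t: 18.57
tcp_pos: [0.4868, 0.1015, 0.061]
tool_rot: [0.693, 0.721, 0.0, -0.0]
force: [-0.2, -0.0, 1.6]
finger_gap: 0.001
gripper_force: 0.4
```

>>> send_rows(commands="0 0 0 0.1 0; 0 0 0 0.1 0; 0 0 0 0.1 0; 0 0 0 0 0; 0 0 0 0 0")

```text
t: 18.98
tcp_pos: [0.4863, 0.1016, 0.0547]
tool_rot: [0.693, 0.721, -0.0, -0.001]
force: [-0.2, -0.8, -0.7]
finger_gap: 0.002
gripper_force: 0.0
```

>>> send_rows(commands="0 0 0 0.05 0; 0 0 0 0.05 0; 0 0 0 0 0")

```text
t: 19.23
tcp_pos: [0.4866, 0.1016, 0.054]
tool_rot: [0.693, 0.721, 0.0, -0.0]
force: [-1.7, 0.0, 9.5]
finger_gap: 0.002
gripper_force: 4.8
```

>>> send_rows(commands="0 0 0 0.05 0; 0 0 0 0.05 0; 0 0 0 0 0")

```text
t: 19.48
tcp_pos: [0.4866, 0.1015, 0.0539]
tool_rot: [0.692, 0.721, 0.0, 0.0]
force: [-5.2, -0.4, 26.1]
finger_gap: -0.001
gripper_force: 13.2
```

>>> send_rows(commands="0 0 0 -0.4 0; 0 0 0 -0.6 0; 0 0 0 -0.4 0; 0 0 0 0 0; 0 0 0 0.4 0; 0 0 0 0.4 0; 0 0 0 0.2 0; 0 0 0 0.1 0; 0 0 0 0 0; 0 0 0 0 0")

```text
t: 20.32
tcp_pos: [0.4864, 0.1013, 0.0564]
tool_rot: [0.693, 0.721, -0.001, -0.001]
force: [-0.4, -0.9, -0.2]
finger_gap: -0.0
gripper_force: 0.0
```

>>> send_rows(commands="0 0 0 0.05 0; 0 0 0 0.05 0; 0 0 0 0 0; 0 0 0 0 0")

```text
t: 20.65
tcp_pos: [0.4868, 0.1014, 0.0552]
tool_rot: [0.693, 0.721, 0.0, 0.0]
force: [0.1, -0.1, 0.0]
finger_gap: -0.001
gripper_force: 0.0
```

The cover stays flat: no contact at 1 mm above its seated height, so it has snapped in. Now I lift to handle height and move toward it.

>>> send_rows(commands="0 0 0 -0.5 0; 0 0 0 -0.9 0; 0 0 0 -0.95 0; 0 0 0 -0.95 0; 0 0 0 -0.95 0; 0 -0.1 0 -0.95 0; 0 0 0 -0.5 0; 0 0 0.5 0 0; 0 0 0.9 0 0; 0 0 0.9 0 0; 0 0 0.9 0 0; 0 0 0.8 0 0; 0 0 0.5 0 0; 0 0 0.2 0 0; 0 0 0 0 0")

```text
t: 21.9
tcp_pos: [0.5818, 0.1032, 0.1686]
tool_rot: [0.693, 0.721, 0.0, 0.0]
force: [0.4, 0.2, 0.6]
finger_gap: -0.002
gripper_force: 0.0
```

```bash
python3 - <<'E'
from h import *
s=rel(world(CH,(34,106,168)),CH[2]+np.pi);print(tochamber(s["tcp_pos"]))
E
```

```text
t 21.9 tcp [0.5818 0.1032 0.1686] F [0.4 0.2 0.6] gap -0.2 q [-0.01  0.57  1.59  0.    0.98 -0.05]
units xyz [-0.    0.49  0.03]
spin units -0.0
[ 33.9955855   96.24954685 168.60975497]
```

>>> send_rows(commands="0 0 0.25 0 0; 0 0 0.25 0 0; 0 0 0.25 0 0; 0 0 0.25 0 0; 0 0 0.25 0.02 0; 0 0 0.25 0.03 0; 0 0 0.25 0.03 0; 0 0 0.25 0.05 0; 0 0 0 0 0")

```text
t: 22.65
tcp_pos: [0.6221, 0.1047, 0.1663]
tool_rot: [0.693, 0.721, 0.0, 0.001]
force: [0.1, 0.4, 0.2]
finger_gap: -0.002
gripper_force: 0.0
```

>>> send_rows(commands="0 0 0.23 0.08 0; 0 0 0.23 0.08 0; 0 0 0.23 0.08 0; 0 0 0.23 0.08 0; 0 0 0.24 0.08 0; 0 0 0.24 0.1 0; 0 0 0.24 0.15 0; 0 0 0.24 0.18 0; 0 0 0.24 0.2 0; 0 0 0.24 0.2 0; 0 0 0.24 0.2 0; 0 0 0 0 0")

```text
t: 23.65
tcp_pos: [0.6733, 0.1069, 0.1367]
tool_rot: [0.693, 0.721, -0.0, -0.0]
force: [0.6, -0.5, -0.4]
finger_gap: -0.003
gripper_force: 0.0
```

```bash
python3 - <<'E'
from h import *
s=rel(world(CH,(34,205,113)),CH[2]+np.pi);print(tochamber(s["tcp_pos"]))
E
```

```text
t 23.65 tcp [0.6733 0.1069 0.1367] F [ 0.6 -0.5 -0.4] gap -0.3 q [-0.01  0.72  1.36 -0.    1.06 -0.05]
units xyz [0.   0.86 1.18]
spin units -0.0
[ 34.03482085 187.83482319 136.6846546 ]
```

>>> send_rows(commands="0 0 0.2 0.2 0; 0 0 0.17 0.22 0; 0 0 0.15 0.24 0; 0 0 0.15 0.25 0; 0 0 0.12 0.25 0; 0 0 0 0 0")

```text
t: 24.15
tcp_pos: [0.6884, 0.1076, 0.1133]
tool_rot: [0.693, 0.721, -0.0, -0.001]
force: [0.1, -0.2, -0.0]
finger_gap: -0.001
gripper_force: 0.0
```

>>> send_rows(commands="0 0 0.08 0.2 0; 0 0 0.08 0.2 0; 0 0 0.08 0.2 0; 0 0 0.06 0.2 0; 0 0 0 0 0")

```text
t: 24.57
tcp_pos: [0.6948, 0.1078, 0.098]
tool_rot: [0.693, 0.721, 0.0, 0.0]
force: [0.3, -0.2, 1.0]
finger_gap: -0.0
gripper_force: 0.3
```

>>> send_rows(commands="0 0 0.04 0.2 0; 0 0 0.04 0.2 0; 0 0 0.03 0.2 0; 0 0 0 0 0")

```text
t: 24.9
tcp_pos: [0.6958, 0.1079, 0.0852]
tool_rot: [0.693, 0.721, -0.001, -0.001]
force: [-0.0, 0.1, -0.3]
finger_gap: -0.0
gripper_force: 0.0
```

>>> send_rows(commands="0 0 0 0.15 0; 0 0 0 0.15 0; 0 0 0 0.1 0; 0 0 0 0 0")

```text
t: 25.23
tcp_pos: [0.6961, 0.1079, 0.078]
tool_rot: [0.693, 0.721, -0.0, -0.0]
force: [-0.4, 0.3, -0.1]
finger_gap: -0.003
gripper_force: 0.0
```

>>> send_rows(commands="0 0 0 0.08 0; 0 0 0 0.05 0; 0 0 0 0 0")

```text
t: 25.48
tcp_pos: [0.6968, 0.108, 0.0768]
tool_rot: [0.693, 0.721, 0.0, 0.0]
force: [-0.9, 0.5, 1.7]
finger_gap: -0.0
gripper_force: 1.2
```

```bash
python3 - <<'E'
from h import *
s=rel(world(CH,(34,215,77)));print(tochamber(s["tcp_pos"]))
d=cams.snapshot("wrist");g=cv2.cvtColor(d["pixels"],cv2.COLOR_RGB2GRAY)
# tool-y line: where handle lies; print dark/bright map near the projected handle & arm
P=[(34,y,69) for y in(150,180,200,230,250)]+[(34,94,137),(34,127,180),(34,28,60)]
print(project(d,[world(CH,p) for p in P]).round(0).tolist())
t=cams.snapshot("top");g=cv2.cvtColor(t["pixels"],cv2.COLOR_RGB2GRAY)
print(project(t,[world(CH,p) for p in P]).round(0).tolist())
E
```

```text
t 25.48 tcp [0.6968 0.108  0.0768] F [-0.9  0.5  1.7] gap -0.0 q [-0.    0.82  1.33 -0.    0.99 -0.05]
units xyz [-0.    0.18 -0.01]
[ 33.90062829 211.43546954  76.82451562]
[[188.0, 254.0], [250.0, 254.0], [291.0, 253.0], [353.0, 253.0], [394.0, 253.0], [-97.0, 364.0], [-213.0, 575.0], [-45.0, 246.0]]
[[236.0, 172.0], [235.0, 160.0], [235.0, 152.0], [234.0, 140.0], [234.0, 132.0], [232.0, 192.0], [228.0, 176.0], [239.0, 222.0]]
```

>>> send_rows(commands="0 0 0 0.05 0; 0 0 0 0.05 0; 0 0 0 0 0")

```text
t: 25.83
tcp_pos: [0.697, 0.108, 0.0765]
tool_rot: [0.692, 0.721, 0.0, 0.0]
force: [-2.8, 0.3, 10.5]
finger_gap: 0.0
gripper_force: 5.5
```

>>> send_rows(commands="0 0 0 -0.5 0; 0 0 0 -0.9 0; 0 0 0 -0.95 0; 0 0 0 -0.95 0; 0 0 0 -0.95 0; 0 0 0 -0.9 0; 0 0 -0.9 0 0; 0 0 -0.95 0 0; 0 0 -0.95 0 0; 0 0 -0.95 0 0; 0 0 -0.95 0 0; 0 0 -0.95 0 0; 0 0 -0.95 0 0; 0 0 -0.95 0 0; 0 0 -0.95 0 0; 0 0 -0.9 0 0; 0 0 -0.5 0 0; 0 0 0 0 0")

```text
t: 27.33
tcp_pos: [0.4963, 0.1, 0.177]
tool_rot: [0.692, 0.721, -0.001, -0.001]
force: [-0.3, -0.7, -0.3]
finger_gap: 0.001
gripper_force: 0.0
```

```bash
python3 - <<'E'
from h import *
s=rel(world(CH,(34,0,180)))
d=cams.snapshot("top");cv2.imwrite("pics/topend.png",d["pixels"][:,:,::-1])
d0=cv2.cvtColor(cv2.imread("pics/top0.png"),cv2.COLOR_BGR2GRAY).astype(int);g=cv2.cvtColor(d["pixels"],cv2.COLOR_RGB2GRAY).astype(int)
print("handle strip now/before (x 226..246, closed handle y170-260)")
for y in(165,180,200,220,240,250):
    u,v=project(d,[world(CH,(34,y,69))])[0].round().astype(int);print(y,(u,v),g[v,u-6:u+7].tolist(),d0[v,u-6:u+7].tolist())
for n,(u,v) in dict(boat=(336,150),lid=(336,187),weight=(340,270)).items():
    print(n,abs(g-d0)[v-14:v+14,u-14:u+14].mean().round(1))
E
```

```text
t 27.33 tcp [0.4963 0.1    0.177 ] F [-0.3 -0.7 -0.3] gap 0.1 q [-0.02  0.46  1.79  0.    0.89 -0.06]
units xyz [-0.02 -0.54 -0.15]
handle strip now/before (x 226..246, closed handle y170-260)
165 (np.int64(235), np.int64(166)) [42, 42, 44, 42, 55, 98, 140, 154, 132, 86, 45, 26, 25] [42, 44, 45, 47, 43, 46, 38, 45, 41, 42, 42, 44, 45]
180 (np.int64(235), np.int64(160)) [42, 42, 38, 36, 35, 42, 45, 42, 34, 30, 23, 29, 26] [43, 46, 47, 46, 42, 46, 41, 48, 40, 41, 46, 42, 46]
200 (np.int64(235), np.int64(152)) [45, 41, 39, 39, 45, 44, 47, 44, 35, 33, 27, 26, 31] [40, 44, 41, 44, 46, 48, 43, 47, 47, 43, 44, 40, 43]
220 (np.int64(234), np.int64(144)) [36, 42, 42, 44, 39, 39, 44, 42, 37, 34, 27, 25, 29] [41, 41, 41, 44, 44, 42, 44, 40, 42, 40, 43, 43, 44]
240 (np.int64(234), np.int64(136)) [44, 42, 41, 36, 38, 42, 45, 44, 38, 37, 37, 40, 44] [44, 45, 41, 43, 42, 42, 43, 41, 45, 43, 41, 43, 44]
250 (np.int64(234), np.int64(132)) [41, 40, 43, 38, 38, 42, 40, 44, 40, 33, 35, 38, 42] [40, 41, 45, 45, 41, 44, 46, 43, 42, 43, 42, 43, 43]
boat 1.7
lid 1.6
weight 2.2
```

```bash
python3 -c "
from station import sign_off
print(sign_off())"
```

```text
the job is handed in; nothing more can be done
None
```

I hooked the cover under the slot's bar, snapped it flat under the catch, then pushed the clamp handle down to its stop and handed the job in at about 27 s; I confirmed the latch and clamp by touch and camera numbers (no pictures left to view), and the weigh boat, weight and small lid had not moved.

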